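# Fetch the garlic from under the stacked wire tray

## Task

The garlic lies in the wooden crate, under the wire tray that is stacked on it: take the pepper mill and the salt shaker off the tray and stand both on the bare worktop, lift the empty tray off by its wooden bar and stand it on the bare worktop too, then put the garlic on the round chopping board. After that stack the tray back with all four legs home in the corners of the crate, and stand the mill and the shaker back on it upright, each just where it stood at the start. Leave the tin in the crate and the mug behind it where they are, and tip none of these over.

Things in the scene. Friction and masses are not known exactly. Their poses are not given: they have to be found in the camera images.
- crate: Shallow wooden crate under the tray, firm on the worktop, 197 (x) x 227 (y) mm outside, 185 x 215 mm inside. Origin: centre of its underside; x along its short side, z up. Floor 8 mm up, walls 34 mm high, 6 mm thick. In each corner a dark steel L-shaped guide rises 10 mm above the wall, then flares outward; its top is 52 mm up.
- tray: Dark wire tray on four legs, stacked square on the crate. Origin: centre between leg undersides; x along its short side, z up. Legs: round-ended 10 mm rods at x +-85, y +-100 mm, standing on the crate's floor in its corners, 2.5 mm play (seated origin 8 mm above the crate's). Wire floor top 68 mm up, rail 87 mm. Wooden bar over the middle along x, 90 x 18 x 20 mm, centre 118 mm up. 0.3-0.5 kg.
- pepper_mill: Tall dark wooden pepper mill, 220 mm high, on the wire tray at one end, on the crate's +x side. Origin: centre of its underside, z up. Body up to 58 mm in diameter up to 158 mm; the rounded head, 159 to 209 mm up, is 51 mm in diameter; small steel knob on top. Head and body are one rigid piece. About 0.18 kg.
- salt_shaker: Glass salt shaker with a grey metal cap, 90 mm high, on the wire tray at the other end, +x side. Origin: centre of its underside, z up. Body 44 mm in diameter up to about 70 mm, cap 34 mm. About 0.1 kg.
- garlic: Bulb of garlic, 60 mm in diameter (widest about 25 mm up), 59 mm high with its stem; on the crate's floor at one end, -x side, seen through the wires. Origin: centre of its underside, z up. About 0.04 kg.
- board: Round wooden chopping board, 150 mm in diameter, 15 mm thick, on the worktop at the right. (Behind it and the free worktop in the middle stands the microwave, 0.30 m high: front at x = 0.61 m, its handle out to x = 0.575 m, y from -0.35 to 0.11 m.) Origin: centre of its underside, z up.
- tomato_tin: Tomato tin, 75 mm in diameter, 58 mm high, on the crate's floor beside the garlic, -x side. Stays there. Origin: centre of its underside.
- mug_blue: White mug with a small leaf pattern, 92 mm wide, 95 mm high, on the worktop behind the crate. Stays there. Origin: centre of its underside.
Things that resemble listed ones, but are neither listed nor needed, are in the scene too. There is more than one size of the salt_shaker; the job needs the middle-sized.

How it is judged:
On the way, in this order (a step that is already met when the one before it is completed fails the run):
1. the pepper mill and the salt shaker both stand upright on the bare worktop, clear of the crate (height (world z) of each of pepper_mill, salt_shaker below 0.008 m and angle between each of pepper_mill, salt_shaker's own z axis and vertical below 0.17 rad and horizontal distance between each of pepper_mill, salt_shaker and crate above 0.13 m), for 0.2 s.
2. the tray stands level on the bare worktop, clear of the crate (height (world z) of tray below 0.006 m and angle between tray's own z axis and vertical below 0.05 rad and horizontal distance between tray and crate above 0.16 m), for 0.2 s.
3. the garlic is on the round board, let go (horizontal distance between garlic and board below 0.05 m and z of garlic in the frame of board between 0.005 and 0.05 m and contact force between garlic and the fingers below 0.05 N), for 0.2 s.
4. the tray is stacked again, all four legs home in the crate's corners (x of tray in the frame of crate between -0.006 and 0.006 m and y of tray in the frame of crate between -0.006 and 0.006 m and z of tray in the frame of crate below 0.012 m and angle between tray's own z axis and vertical below 0.04 rad), for 0.2 s.
At the end, for the whole second after the job is handed in: Tray seated level in the crate (within 6 mm, height within 4 mm); mill and shaker upright on it within 15 mm of where each began; garlic on the board within 50 mm of its centre; tin within 20 mm of its place; all released and at rest (all of step 3 and all of step 4 and distance of each of pepper_mill, salt_shaker from where it was at the start of the episode below 0.015 m and angle between each of pepper_mill, salt_shaker's own z axis and vertical below 0.17 rad and distance of tomato_tin from where it was at the start of the episode below 0.02 m and linear speed of each of pepper_mill, salt_shaker, tray, garlic below 0.02 m/s and angular speed of each of pepper_mill, salt_shaker, tray, garlic below 0.3 rad/s); the robot touches nothing.
It fails at once if the mill or the shaker is tipped over (angle between any of pepper_mill, salt_shaker's own z axis and vertical above 0.6 rad).
It fails at once if the tin or the mug is shoved more than 30 mm or tipped (distance of any of tomato_tin, mug_blue from where it was at the start of the episode above 0.03 m or angle between any of tomato_tin, mug_blue's own z axis and vertical above 0.6 rad).
It also fails if it takes over 147 s, if anything falls off the work surface, if the arm or the gripper's body presses on something with over 40 N, if the wrist force passes 120 N, or if a joint passes its speed limit or range.

## Robot

A 7-joint arm with a two-finger parallel gripper is mounted at the origin on a cart in front of the work surface, level with it; the furniture and walls round the work are solid. World frame = base frame: x ahead of the robot, y to its left, z up, the work surface at z = 0. Lengths are in m, angles in rad, forces in N, time in s.
With the tool pointing down it reaches from about 0.425 to 0.925 m from the base axis. Payload 6.8 kg.
Tool frame: the origin (TCP) lies between the finger pads; the fingertips stand 22 mm ahead of it and the grasp point (between the pads) lies 3 mm ahead of it; z points along the fingers, y is the line along which they close (so a half turn about z gives the same grasp; the last joint's range is limited). The gripper opens to 85 mm and grips with 20 to 120 N. Pads are 22 mm wide; open, the fingers measure 114 mm over their backs; the gripper's body (76 mm by 85 mm) begins 54 mm behind the grasp point. The pads swing forward as they close: fully open they stand 13 mm farther back than shut.
Start: joints at [-1.317, 0.477, 0.022, 1.555, -0.011, 1.109, -0.083], TCP at [0.239, 0.631, 0.253] pointing down, gripper open.
Joint ranges: [-2.96, 2.96], [-0.34, 2.1], [-1.41, 1.46], [0.24, 2.44], [-1.37, 4.51], [0.17, 1.92], [-2.96, 2.96]. Speed limits (rad/s): [2.39, 2.39, 3.14, 3.14, 3.14, 3.14, 3.14].

## Interface

Orientations are given as a unit quaternion [w, x, y, z].
In Python, from station import bot gives the robot as it stands.
- The arm moves only by the tool servo_tool, never from a script. Its argument "motion" is a list that holds one entry, the list of rows, each a list of 5 numbers: the opening, from 0 (shut) to 1 (fully open), then the shift along the world's x, y, z each as a share of 0.04 m, from -1 to 1, then the turn about the world's z as a share of 0.12 rad, from -1 to 1. A call has 1 to 20 rows; each row shifts and turns the commanded pose from where the row before left it; what a row does not reach is not made up. A row lasts 1/10 s, in which the tool goes at most 50 mm and 8.59 degrees, less where a joint would pass 70% of its speed; a pose out of reach is approached as far as the arm can. A call with a number of a shift or a turn outside -1 to 1 is refused whole. A call with a gripper value outside its range is refused whole. The fingers move at their own pace and stop on an object; "newtons" is the grip in N (left out, the last holds). Time passes only in rows, so rows that do not move let the fingers close. It gives the time, the measured TCP pose, the force, the opening and the grip force at its end, in the units of the state.
- bot.get_obs(): the state, without advancing time (a new reading comes with each control period).
- bot.read_camera(name): name is "scene" or "top"; returns (picture, depth): 420x560x3 uint8, red, green, blue; 420x560 float32, m along the optical axis (not along the pixel's ray), 0 where there is no reading.
- bot.get_calibration(name): a dict with "fovy" (degrees; the focal length in pixels is half the picture's height over the tangent of half this angle, whatever the lens; pixels are square), "cx", "cy" (the principal point, pixels), "view" (4x4, takes a point from world to camera coordinates). Camera axes: x right, y down, z forward; pixel columns grow to the right and rows downward; lengths in m; the calibration is good to about 2 mm. A picture is of the moment at which its call begins. get_calibration takes no time and is no camera call.
- bot.hand_in(): hands the job in; it is judged then, once.
The state is a dict: "t": time; "q": joint angles; "joint_vel": joint speeds; "joint_torque": joint torques, N m; "eef_pos": TCP position; "tool_rot": TCP orientation; "contact_force": force on the tool from outside, world axes, zero at the start; "torque": the same for the moment, N m; "gripper_width": opening from 0.0 (shut) to 1.0 (fully open); "grasp_force": force on a finger pad.
Only numpy, scipy, OpenCV 4.12 (cv2) and the standard library are available. Lean on these libraries where they do the work, as an engineer would, in place of code of your own. Each camera call takes 0.05 s, during which the arm holds its last target. There are 200 camera calls.

## Working session

There is one attempt and no reset: what is moved stays moved. The work goes in short steps, Python scripts to look and compute and a tool call to move; the robot and the scene stay as the last step left them, time stands still between calls to the robot, and variables do not carry over. Pictures are saved under pics/ and viewed, at most 14 in all, crops included, and the job is handed in when it is done.

Besides the shell and the picture viewer there is one more tool, called by a JSON object that holds its "api" and its "payload". servo_tool: Moves the arm, as the interface text tells. Shift numbers are shares of 0.04 m and turn numbers shares of 0.12 rad, none past 1 either way. Its arguments: {"type":"object","properties":{"motion":{"type":"array"},"newtons":{"type":"number"}},"required":["motion"]}

```bash
ls; mkdir -p pics
cat > h.py <<'E'
import numpy as np, cv2
from station import bot
def cam(n):
    im,d=bot.read_camera(n); c=bot.get_calibration(n)
    np.savez('last_%s.npz'%n,im=im,d=d); return im,d,c
def pts(d,c):
    f=d.shape[0]/2/np.tan(np.radians(c['fovy'])/2); V=np.linalg.inv(np.array(c['view']))
    v,u=np.mgrid[:d.shape[0],:d.shape[1]]
    P=np.stack([(u-c['cx'])/f*d,(v-c['cy'])/f*d,d],-1)
    return P@V[:3,:3].T+V[:3,3]
def save(im,name,box=None,s=1):
    if box: im=im[box[1]:box[3],box[0]:box[2]]
    cv2.imwrite('pics/'+name,cv2.resize(im[...,::-1],None,fx=s,fy=s,interpolation=cv2.INTER_CUBIC))
E
python3 - <<'E'
from h import *
o=bot.get_obs(); print({k:np.round(v,3) for k,v in o.items()})
for n in('scene','top'):
    im,d,c=cam(n); print(n,c); save(im,n+'0.png',None,1.4)
E
```

```text
pics
{'t': np.float64(0.0), 'q': array([-1.317,  0.478,  0.022,  1.556, -0.012,  1.109, -0.083]), 'joint_vel': array([ 0.   , -0.   ,  0.002,  0.002, -0.002,  0.   ,  0.002]), 'joint_torque': array([ 0.0000e+00, -5.9645e+01,  1.6080e+00, -2.8119e+01,  1.2000e-02,
        1.0000e-02, -0.0000e+00]), 'eef_pos': array([0.239, 0.631, 0.252]), 'tool_rot': array([-0.   ,  0.18 ,  0.984, -0.001]), 'contact_force': array([ 0.189, -0.414,  0.848]), 'torque': array([-0.05 , -0.023, -0.011]), 'grasp_force': np.float64(0.0), 'gripper_width': np.float64(0.997)}
scene {'fovy': 46.12892081474497, 'cx': 281.01031403798464, 'cy': 201.53309754326963, 'view': array([[-8.54791970e-01, -5.18970538e-01, -5.18912173e-04,
         5.51254534e-01],
       [-2.29142363e-01,  3.78315208e-01, -8.96867538e-01,
         1.89385705e-01],
       [ 4.65644141e-01, -7.66516265e-01, -4.42298937e-01,
         1.46074436e+00],
       [ 0.00000000e+00,  0.00000000e+00,  0.00000000e+00,
         1.00000000e+00]])}
top {'fovy': 48.73538005750515, 'cx': 288.22109419579795, 'cy': 204.70925971958283, 'view': array([[ 0.39670916, -0.91794116,  0.00242394, -0.18329571],
       [-0.86932733, -0.37654493, -0.32013108,  0.55465838],
       [ 0.29477421,  0.12489173, -0.94737016,  1.30741238],
       [ 0.        ,  0.        ,  0.        ,  1.        ]])}
```

View pics/scene0.png

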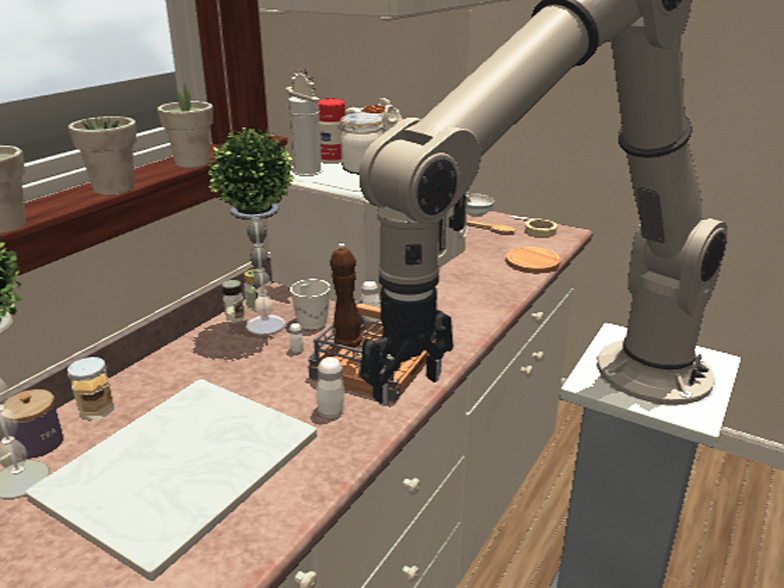

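View pics/top0.png

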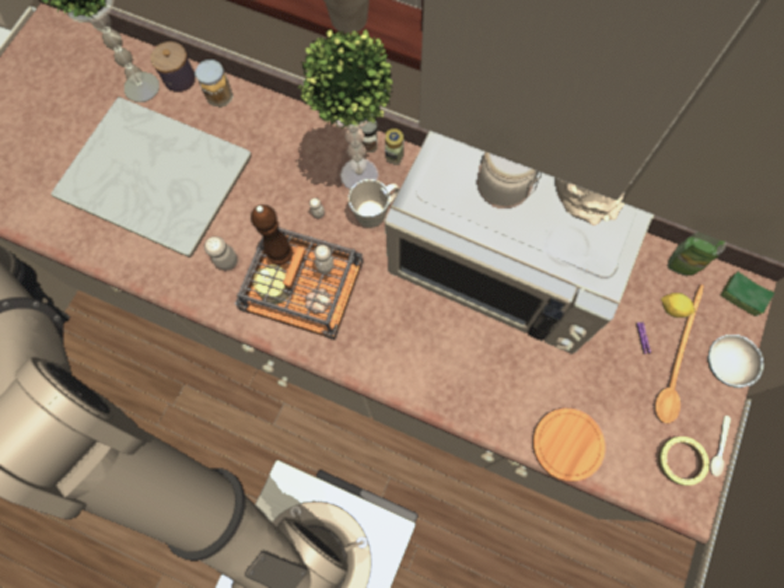

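The scene view shows the mill, tray and the open gripper in front of it. The top view (×1.4) shows the tray at about (300,283), the mill (265,215→278,250), the middle shaker in the tray at (323,260), garlic (317,300), tin (270,283), board (570,444) and mug (368,202). Next I'll measure these with the depth cloud.

Run:
```python
from h import *
z=np.load('last_top.npz'); im,d=z['im'],z['d']; c=bot.get_calibration('top'); P=pts(d,c)
save(im,'topcrop.png',(140,120,300,250),5)
def at(u,v): return np.round(P[int(v/1.4),int(u/1.4)],3)
for n,u,v in [('board',570,444),('mug',368,202),('millknob',263,208),('cap',323,251),('garlic',318,299),('tin',270,283),('bar',293,268),('othersh',215,243),('small',316,203),('cuttingboard',150,170),('tbl',400,320),('plantfoot',360,172)]: print(n,at(u,v))
# board fit
r=P[280:350,370:440].reshape(-1,3); m=r[(r[:,2]>.010)&(r[:,2]<.02)]
(cx,cy),R=cv2.minEnclosingCircle(m[:,:2].astype(np.float32)); print('board',cx,cy,R,m[:,:2].mean(0))
# height map of the tray area from both cams
X=[];C=[]
for n in('top','scene'):
    q=np.load('last_%s.npz'%n); p=pts(q['d'],bot.get_calibration(n)); k=(q['d']>0)&(p[...,0]>.25)&(p[...,0]<.75)&(p[...,1]>.2)&(p[...,1]<.75)
    X.append(p[k]);C.append(q['im'][k])
np.savez('cloud.npz',t=X[0],s=X[1])
for nm,x in zip('ts',X):
    for lo,hi in((.2,.235),(.235,.3),(.165,.20),(.118,.150),(.085,.1)):
        k=(x[:,2]>lo)&(x[:,2]<hi); print(nm,lo,hi,k.sum(),x[k].mean(0).round(3) if k.any() else '',np.ptp(x[k],axis=0).round(3) if k.any() else '')
# raster picture of cloud: 1mm px, x up, y left
H=np.full((500,550),np.nan)
x=X[0]; o=np.argsort(x[:,2]); 
G=np.zeros((500,550),np.uint8)
for p in x[o]:
    G[int((.75-p[0])*1000),int((.75-p[1])*1000)]=np.clip(p[2]*1000+20,0,255)
G=cv2.dilate(G,np.ones((3,3)))
cv2.imwrite('pics/hm.png',cv2.applyColorMap(G,cv2.COLORMAP_JET))
```

```text
board [ 0.424 -0.398  0.016]
mug [0.77  0.229 0.009]
millknob [0.557 0.335 0.297]
cap [0.564 0.228 0.166]
garlic [0.493 0.219 0.057]
tin [0.481 0.332 0.063]
bar [0.514 0.276 0.139]
othersh [0.503 0.463 0.121]
small [0.695 0.323 0.065]
cuttingboard [0.632 0.737 0.029]
tbl [0.534 0.042 0.003]
plantfoot [0.816 0.265 0.057]
board 0.4503600597381592 -0.3907259404659271 0.10126331448554993 [ 0.42331559 -0.39603321]
t 0.2 0.235 75 [0.541 0.325 0.222] [0.036 0.04  0.035]
t 0.235 0.3 315 [0.543 0.336 0.271] [0.316 0.353 0.064]
t 0.165 0.2 102 [0.548 0.303 0.176] [0.041 0.134 0.033]
t 0.118 0.15 441 [0.528 0.296 0.133] [0.101 0.273 0.031]
t 0.085 0.1 433 [0.529 0.311 0.094] [0.328 0.271 0.015]
s 0.2 0.235 177 [0.542 0.354 0.22 ] [0.046 0.036 0.034]
s 0.235 0.3 500 [0.455 0.456 0.269] [0.322 0.379 0.065]
s 0.165 0.2 172 [0.544 0.343 0.18 ] [0.04  0.134 0.034]
s 0.118 0.15 485 [0.537 0.318 0.132] [0.093 0.266 0.032]
s 0.085 0.1 417 [0.567 0.354 0.093] [0.327 0.292 0.015]
```

View pics/topcrop.png

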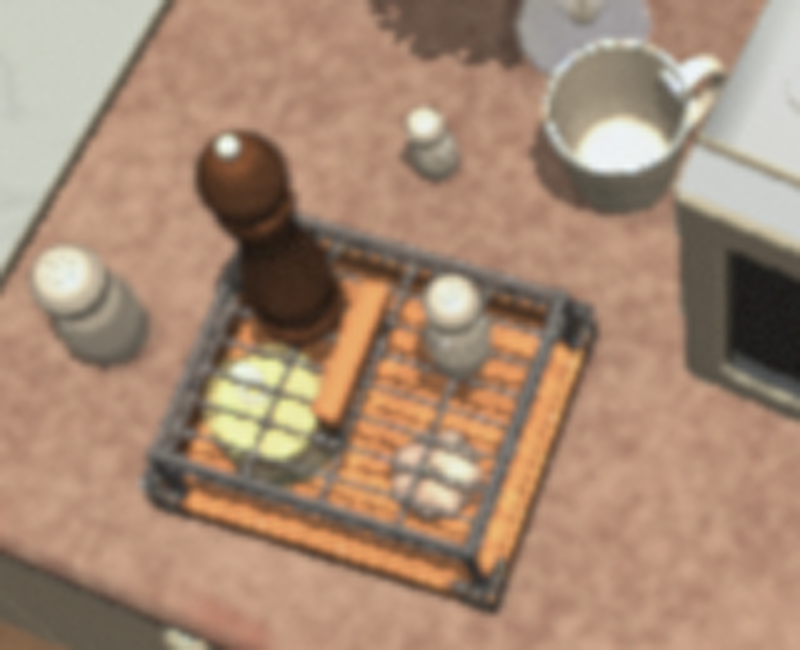

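View pics/hm.png

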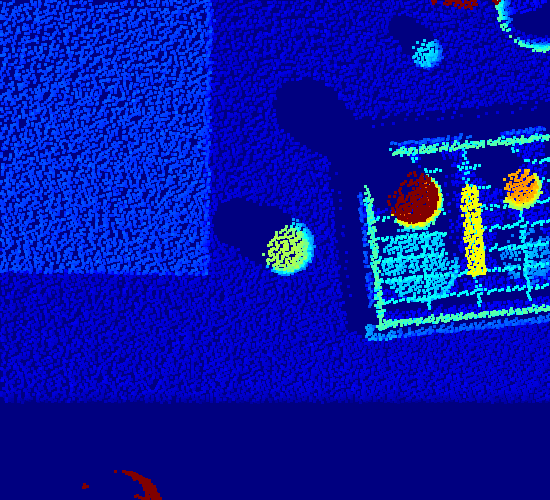

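The crop shows the tray square on the crate, turned slightly. The mill is left of the bar, and the middle-sized shaker is on the right at the far side. The garlic (435,475) is at near right and the tin (262,405) at near left. Next come numeric fits.

```bash
cat >> h.py <<'E'
from scipy.optimize import least_squares
def circ(p,r,x0):
    f=lambda q:np.hypot(p[:,0]-q[0],p[:,1]-q[1])-r
    return least_squares(f,x0,loss='soft_l1',f_scale=.002).x.round(4)
def cloud(names=('top','scene'),new=True):
    out=[]
    for n in names:
        if new: cam(n)
        q=np.load('last_%s.npz'%n); p=pts(q['d'],bot.get_calibration(n)); out.append((p[q['d']>0],q['im'][q['d']>0].astype(int)))
    return out
def near(p,c,r,lo,hi): return p[(np.hypot(p[:,0]-c[0],p[:,1]-c[1])<r)&(p[:,2]>lo)&(p[:,2]<hi)]
E
python3 - <<'E'
from h import *
(t,_),(s,_)=cloud(new=False)
for nm,x in(('top',t),('scene',s)):
    print(nm)
    k=near(x,(.545,.34),.05,.24,.30); print(' knob',k[k[:,2]>.288].mean(0).round(3) if (k[:,2]>.288).any() else 0)
    k=near(x,(.545,.34),.05,.25,.27); print(' head',len(k),circ(k,.0255,k.mean(0)[:2]), k[:,2].max())
    k=near(x,(.545,.34),.05,.10,.22); print(' body',len(k),circ(k,.027,(.545,.335)))
    k=near(x,(.564,.228),.035,.155,.18); print(' cap',len(k),k.mean(0).round(4),k[:,2].max())
    k=near(x,(.564,.228),.04,.09,.138); print(' shbody',len(k),circ(k,.022,(.56,.228)))
    k=near(x,(.52,.276),.06,.133,.142)
    k=k[abs(k[:,1]-.276)<.02]
    if len(k)>20: print(' bar',cv2.minAreaRect((k[:,:2]*1000).astype(np.float32)),k[:,2].mean(),k.mean(0))
    k=near(x,(.48,.215),.05,.02,.072); print(' garlic',len(k),k.mean(0).round(3),k[:,2].max().round(3))
    k=near(x,(.48,.33),.05,.058,.07); print(' tin',len(k),k.mean(0).round(3))
    k=near(x,(.423,-.396),.1,.010,.020); print(' board',len(k),np.median(k,0).round(3),(k.min(0)+k.max(0))/2)
    k=near(x,(.51,.275),.16,.088,.1); k=k[~((np.hypot(k[:,0]-.545,k[:,1]-.335)<.04)|(np.hypot(k[:,0]-.56,k[:,1]-.228)<.035))]
    print(' rail',len(k),cv2.minAreaRect((k[:,:2]*1000).astype(np.float32)),k[:,2].mean())
    k=near(x,(.51,.275),.17,.02,.056); print(' crate',len(k),cv2.minAreaRect((k[:,:2]*1000).astype(np.float32)))
    k=near(x,(.51,.0),.1,-.05,.05);print(' tbl',np.median(k,0))
    k=near(x,(.503,.463),.04,.03,.2);print(' decoy',k.mean(0).round(3),k[:,2].max())
print(bot.get_obs()['tool_rot'])
E
```

```text
top
 knob [0.553 0.336 0.294]
 head 102 [0.5549 0.34  ] 0.26999684933158785
 body 305 [0.555  0.3415]
 cap 91 [0.5633 0.2286 0.1627] 0.170902770305275
 shbody 103 [0.5654 0.2328]
 bar ((519.813232421875, 276.6932373046875), (90.51827239990234, 19.119661331176758), 4.527105331420898) 0.13702902917657014 [0.51899097 0.2772039  0.13702903]
 garlic 225 [0.488 0.215 0.05 ] 0.072
 tin 326 [0.485 0.332 0.064]
 board 1833 [ 0.423 -0.396  0.016] [ 0.42418847 -0.38583345  0.01502407]
 rail 427 ((520.767333984375, 277.3271179199219), (180.47325134277344, 208.95889282226562), 5.687274932861328) 0.09510686407714238
 crate 857 ((517.18359375, 303.88818359375), (200.83128356933594, 283.2181396484375), 5.811832904815674)
 tbl [ 0.50828297 -0.00072369  0.00122346]
 decoy [0.497 0.455 0.086] 0.12338538018293876
scene
 knob [0.551 0.345 0.294]
 head 137 [0.5538 0.3391] 0.26992996055766594
 body 636 [0.553  0.3339]
 cap 57 [0.559  0.238  0.1617] 0.16733050790816695
 shbody 89 [0.565  0.2279]
 bar ((533.3411865234375, 282.8006591796875), (56.98368453979492, 18.617996215820312), 2.030860662460327) 0.13665543183907417 [0.53145602 0.28455725 0.13665543]<stdin>:13: RuntimeWarning: Mean of empty slice.
  ret = um.true_divide(
Traceback (most recent call last):
ValueError: zero-size array to reduction operation maximum which has no identity
```

{"api": "servo_tool", "payload": {"motion": [[[1,0,0,0.95,-0.8],[1,0,0,0.95,-0.8],[1,0,0,0.95,-0.8],[1,0.79,-0.73,0,-0.69],[1,0.79,-0.73,0,-0.69],[1,0.79,-0.73,0,-0.69],[1,0.79,-0.73,0,-0.69],[1,0.79,-0.73,0,-0.69],[1,0.79,-0.73,0,-0.69],[1,0.79,-0.73,0,-0.69],[1,0.79,-0.73,0,-0.69],[1,0.79,-0.73,0,-0.69],[1,0.79,-0.73,0,-0.69],[1,0,0,0,0],[1,0,0,0,0]]], "newtons": 30}}

```text
t: 1.6
eef_pos: [0.5555, 0.3381, 0.3668]
tool_rot: [-0.0, 0.674, 0.738, -0.0]
contact_force: [-0.0, 1.0, 0.1]
gripper_width: 0.997
grasp_force: 0.0
```

{"api": "servo_tool", "payload": {"motion": [[[1,-0.02,0.03,-0.65,0],[1,0,0,-0.65,0],[1,0,0,-0.65,0],[1,0,0,-0.65,0],[1,0,0,0,0],[0.4,0,0,0,0],[0.4,0,0,0,0],[0.4,0,0,0,0],[0.4,0,0,0,0],[0.4,0,0,0,0],[0.4,0,0,0,0],[0.4,0,0,0,0]]], "newtons": 30}}

```text
t: 2.8
eef_pos: [0.555, 0.3411, 0.2653]
tool_rot: [0.0, 0.673, 0.739, 0.002]
contact_force: [-1.7, -0.1, 5.9]
gripper_width: 0.559
grasp_force: 30.7
```

{"api": "servo_tool", "payload": {"motion": [[[0.8,0,0,0,0],[0.8,0,0,0,0],[0.8,0,0,0,0],[0.8,0,0,-0.22,0],[0.8,0,0,0,0],[0.4,0,0,0,0],[0.4,0,0,0,0],[0.4,0,0,0,0],[0.4,0,0,0,0],[0.4,0,0,0,0]]], "newtons": 30}}

```text
t: 3.8
eef_pos: [0.5541, 0.3405, 0.2544]
tool_rot: [-0.0, 0.673, 0.739, -0.0]
contact_force: [-0.3, -0.5, -1.4]
gripper_width: 0.565
grasp_force: 31.1
```

{"api": "servo_tool", "payload": {"motion": [[[0.4,0,0,0.2,0],[0.4,0,0,0.4,0],[0.4,0,0,0.6,0],[0.4,0,0,0.6,0],[0.4,0,0,0.4,0],[0.4,-0.2,0.18,0.1,0],[0.4,-0.42,0.37,0,0],[0.4,-0.42,0.37,0,0],[0.4,-0.42,0.37,0,0],[0.4,-0.42,0.37,0,0],[0.4,-0.42,0.37,0,0],[0.4,-0.42,0.37,0,0],[0.4,-0.42,0.37,0,0],[0.4,-0.21,0.2,0,0],[0.4,0,0,0,0]]]}}

```text
t: 5.3
eef_pos: [0.4178, 0.4611, 0.3459]
tool_rot: [-0.0, 0.672, 0.741, -0.001]
contact_force: [0.7, 0.3, -1.1]
gripper_width: 0.563
grasp_force: 31.4
```

{"api": "servo_tool", "payload": {"motion": [[[0.4,0,0,-0.4,0],[0.4,0,0,-0.7,0],[0.4,0,0,-0.8,0],[0.4,0,0,-0.8,0],[0.4,0,0,-0.7,0],[0.4,0,0,-0.4,0],[0.4,0,0,-0.2,0],[0.4,0,0,-0.13,0],[0.4,0,0,0,0],[0.4,0,0,0,0]]]}}

```text
t: 6.3
eef_pos: [0.4208, 0.4596, 0.1823]
tool_rot: [-0.0, 0.674, 0.739, 0.001]
contact_force: [-0.3, 0.9, -1.5]
gripper_width: 0.559
grasp_force: 31.4
```

{"api": "servo_tool", "payload": {"motion": [[[0.4,0,0,-0.05,0],[0.4,0,0,-0.03,0],[0.4,0,0,0,0]]]}}

```text
t: 6.6
eef_pos: [0.4203, 0.4596, 0.1786]
tool_rot: [-0.0, 0.673, 0.739, 0.001]
contact_force: [-0.1, -0.2, 1.2]
gripper_width: 0.56
grasp_force: 31.6
```

{"api": "servo_tool", "payload": {"motion": [[[1,0,0,0,0],[1,0,0,0,0],[1,0,0,0,0],[1,0,0,0.5,0],[1,0,0,0.9,0],[1,0,0,0.9,0],[1,0,0,0.6,0],[1,0.5,-0.8,0,0],[1,0.5,-0.8,0,0],[1,0.5,-0.8,0,0],[1,0.5,-0.8,0,0],[1,0.5,-0.8,0,0],[1,0.5,-0.8,0,0],[1,0.5,-0.8,0,0],[1,0.12,-0.14,0,0],[1,0,0,0,0]]]}}

```text
t: 8.2
eef_pos: [0.5658, 0.2279, 0.2942]
tool_rot: [0.0, 0.675, 0.738, 0.0]
contact_force: [-0.2, 1.4, -0.2]
gripper_width: 0.997
grasp_force: 0.0
```

Run:
```python
from h import *
print(bot.get_obs()['eef_pos'].round(4))
(t,_),(s,_)=cloud()
x=np.vstack([t,s])
k=near(x,(.42,.46),.05,.165,.2); print('mill',len(k),circ(k,.0255,(.42,.46)),near(x,(.42,.46),.05,.05,.3)[:,2].max())
for x in (t,s):
    k=near(x,(.563,.232),.035,.155,.18); print('cap',len(k),circ(k,.016,(.563,.232)) if len(k)>5 else '')
    k=near(x,(.563,.232),.035,.1,.138); print('body',len(k),circ(k,.022,(.563,.232)) if len(k)>5 else '')
save(np.load('last_scene.npz')['im'],'s1.png',(150,150,450,320),2.5)
```

```text
[0.5658 0.2279 0.2942]
mill 398 [0.4216 0.4585] 0.22546776074151187
cap 95 [0.5664 0.2325]
body 96 [0.5659 0.2328]
cap 61 [0.5636 0.2306]
body 88 [0.5648 0.2272]
```

View pics/s1.png

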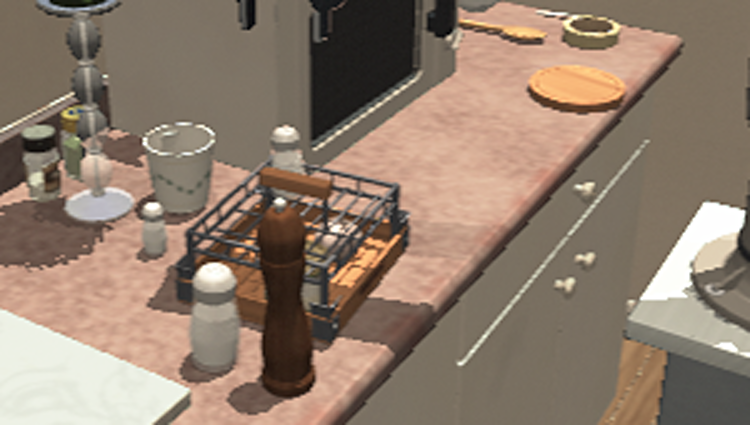

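The mill stands upright on the worktop at about (287,380) in the crop. The shaker is still on the tray at (287,150).

{"api": "servo_tool", "payload": {"motion": [[[0.9,0,0.05,-0.8,0],[0.9,0,0,-0.9,0],[0.9,0,0,-0.9,0],[0.9,0,0,-0.8,0],[0.9,0,0,-0.5,0],[0.9,0,0,-0.25,0],[0.9,0,0,0,0],[0.3,0,0,0,0],[0.3,0,0,0,0],[0.3,0,0,0,0],[0.3,0,0,0,0],[0.3,0,0,0,0],[0.3,0,0,0,0],[0.3,0,0,0,0]]], "newtons": 25}}

```text
t: 9.7
eef_pos: [0.5657, 0.2322, 0.1296]
tool_rot: [0.0, 0.674, 0.739, 0.001]
contact_force: [-1.4, -0.9, 6.4]
gripper_width: 0.463
grasp_force: 24.8
```

{"api": "servo_tool", "payload": {"motion": [[[0.3,0,0,0.3,0],[0.3,0,0,0.6,0],[0.3,0,0,0.6,0],[0.3,0,0,0.3,0],[0.3,-0.3,-0.3,0,0],[0.3,-0.5,-0.6,0,0],[0.3,-0.5,-0.6,0,0],[0.3,-0.5,-0.6,0,0],[0.3,-0.5,-0.6,0,0],[0.3,-0.4,-0.4,0,0],[0.3,-0.2,-0.2,-0.4,0],[0.3,0,0,-0.8,0],[0.3,0,0,-0.8,0],[0.3,0,0,-0.8,0],[0.3,0,0,-0.5,0],[0.3,0,0,-0.2,0],[0.3,0,0,0,0],[0.3,0,0,0,0]]]}}

```text
t: 11.5
eef_pos: [0.4495, 0.0998, 0.0609]
tool_rot: [0.0, 0.674, 0.739, 0.001]
contact_force: [-0.6, 0.0, -1.2]
gripper_width: 0.461
grasp_force: 25.1
```

{"api": "servo_tool", "payload": {"motion": [[[0.3,0,0,-0.1,0],[0.3,0,0,-0.05,0],[0.3,0,0,0,0],[0.3,0,0,0,0]]]}}

```text
t: 11.9
eef_pos: [0.449, 0.0998, 0.0543]
tool_rot: [0.0, 0.673, 0.739, 0.0]
contact_force: [0.1, 0.1, -1.6]
gripper_width: 0.46
grasp_force: 25.1
```

{"api": "servo_tool", "payload": {"motion": [[[0.3,0,0,-0.04,0],[0.3,0,0,-0.04,0],[0.3,0,0,0,0],[0.3,0,0,0,0]]]}}

```text
t: 12.3
eef_pos: [0.449, 0.0998, 0.0532]
tool_rot: [-0.001, 0.674, 0.739, 0.001]
contact_force: [-9.7, -2.3, 38.0]
gripper_width: 0.463
grasp_force: 31.7
```

{"api": "servo_tool", "payload": {"motion": [[[0.3,0,0,0.05,0],[0.9,0,0,0,0],[0.9,0,0,0,0],[0.9,0,0,0,0],[0.9,0,0,0.5,0],[0.9,0,0,0.9,0],[0.9,0,0,0.9,0],[0.9,0,0,0.9,0],[0.9,0,0,0.9,0],[0.9,0,0,0.3,0],[0.9,0.178,0.443,0,0.94],[0.9,0.178,0.443,0,0.94],[0.9,0.178,0.443,0,0.94],[0.9,0.178,0.443,0,0.94],[0.9,0.178,0.443,0,0.94],[0.9,0.178,0.443,0,0.94],[0.9,0.178,0.443,0,0.94],[0.9,0.178,0.443,0,0.94],[0.9,0.178,0.443,0,0.94],[0.9,0.178,0.443,0,0.94]]]}}

```text
t: 14.3
eef_pos: [0.5199, 0.2775, 0.2276]
tool_rot: [-0.001, 0.172, 0.985, -0.001]
contact_force: [0.1, -0.5, -0.0]
gripper_width: 0.901
grasp_force: 0.0
```

{"api": "servo_tool", "payload": {"motion": [[[0.9,0,0,0,0.94],[0.9,0,0,0,0.94],[0.9,0,0,0,0.94],[0.9,0,0,0,0.94],[0.7,0,0,0,0],[0.7,0,0,0,0]]]}}

```text
t: 14.9
eef_pos: [0.5199, 0.2767, 0.2281]
tool_rot: [-0.001, -0.049, 0.999, -0.0]
contact_force: [0.2, -0.1, -0.3]
gripper_width: 0.697
grasp_force: 0.0
```

Run:
```python
from h import *
o=bot.get_obs();print(o['eef_pos'].round(4),o['tool_rot'].round(3))
(t,_),(s,_)=cloud()
for x in (t,s):
    k=near(x,(.42,.46),.05,.165,.2); print('mill',circ(k,.0255,(.42,.46)))
    k=near(x,(.449,.1),.035,.02,.066); print('shbody',len(k),circ(k,.022,(.449,.1)),near(x,(.449,.1),.035,.02,.2)[:,2].max())
    k=near(x,(.52,.276),.055,.131,.142); k=k[abs(k[:,1]-.276)<.02]
    if len(k)>20: print(' bar',cv2.minAreaRect((k[:,:2]*1000).astype(np.float32)),k.mean(0))
    k=near(x,(.51,.275),.16,.088,.1);k=k[k[:,0]<.7]
    print(' rail',len(k),cv2.minAreaRect((k[:,:2]*1000).astype(np.float32)),k[:,2].mean())
    k=near(x,(.485,.22),.05,.02,.072); print('garlic',len(k),k.mean(0))
save(np.load('last_top.npz')['im'],'t2.png',(130,120,330,270),4)
```

```text
[0.5199 0.2767 0.2281] [-0.001 -0.049  0.999 -0.   ]
mill [0.4222 0.4607]
shbody 83 [0.4536 0.1004] 0.09705965403581795
 bar ((516.404296875, 276.9205627441406), (85.23133087158203, 18.30396270751953), 5.565165042877197) [0.50929614 0.27619132 0.13633393]
 rail 225 ((523.633056640625, 233.40261840820312), (181.9849090576172, 123.20628356933594), 7.433685302734375) 0.09530815441616688
garlic 212 [0.49050828 0.21839896 0.05039249]
mill [0.4213 0.4573]
shbody 161 [0.4508 0.0966] 0.091821523091134
 bar ((517.3233642578125, 281.96728515625), (91.1767349243164, 23.42171287536621), 7.832983016967773) [0.51613498 0.28268734 0.13582367]
 rail 393 ((518.2933959960938, 279.5413818359375), (179.75332641601562, 213.75762939453125), 5.629471778869629) 0.09474195422414218
garlic 136 [0.48576368 0.23132165 0.04772035]
```

View pics/t2.png

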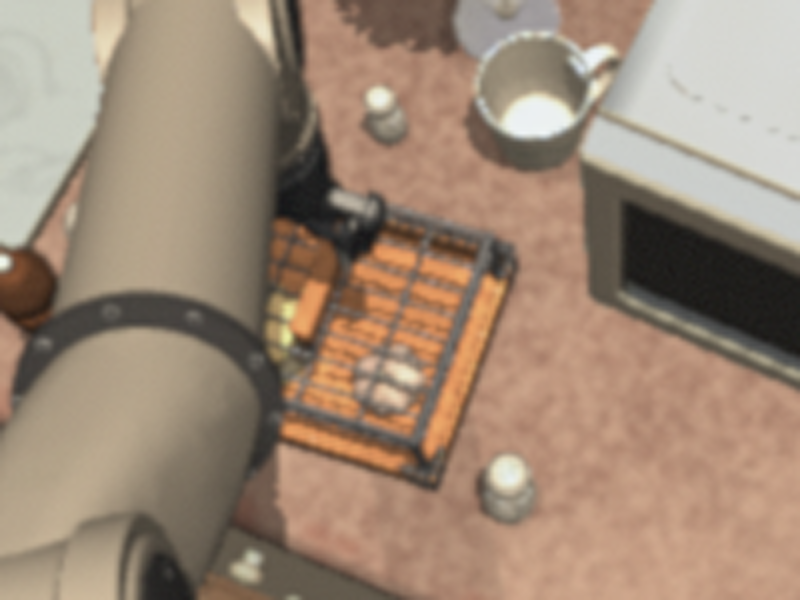

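The shaker stands on the worktop at (508,490) in the crop and the tray is empty. The bar is at (310,305), under the gripper.

{"api": "servo_tool", "payload": {"motion": [[[0.7,0,0.02,-0.8,0],[0.7,0,0,-0.8,0],[0.7,0,0,-0.6,0],[0.7,0,0,-0.26,0],[0.7,0,0,0,0],[0,0,0,0,0],[0,0,0,0,0],[0,0,0,0,0],[0,0,0,0,0],[0,0,0,0,0],[0,0,0,0,0],[0,0,0,0,0],[0,0,0,0,0]]], "newtons": 60}}

```text
t: 16.3
eef_pos: [0.521, 0.2781, 0.132]
tool_rot: [0.001, -0.051, 0.999, 0.001]
contact_force: [0.2, -0.2, 6.4]
gripper_width: 0.196
grasp_force: 59.3
```

{"api": "servo_tool", "payload": {"motion": [[[0,0,0,0.2,0],[0,0,0,0.3,0],[0,0,0,0.4,0],[0,0,0,0.5,0],[0,0,0,0.5,0],[0,0,0,0.5,0],[0,0,0,0.4,0],[0,0,0,0.2,0],[0,0,0,0,0]]]}}

```text
t: 17.2
eef_pos: [0.5205, 0.2779, 0.2519]
tool_rot: [0.001, -0.051, 0.999, 0.001]
contact_force: [0.5, -0.9, -3.2]
gripper_width: 0.197
grasp_force: 59.0
```

{"api": "servo_tool", "payload": {"motion": [[[0,0,-0.2,0,0],[0,0,-0.4,0,0],[0,-0.08,-0.6,0,0],[0,-0.08,-0.6,0,0],[0,-0.08,-0.6,0,0],[0,-0.08,-0.6,0,0],[0,-0.08,-0.6,0,0],[0,-0.08,-0.6,0,0],[0,-0.08,-0.6,0,0],[0,-0.08,-0.6,0,0],[0,-0.08,-0.6,0,0],[0,-0.08,-0.6,0,0],[0,-0.08,-0.6,0,0],[0,-0.08,-0.6,0,0],[0,-0.08,-0.6,0,0],[0,-0.08,-0.6,0,0],[0,0,-0.3,0,0],[0,0,-0.15,0,0],[0,0,0,0,0]]]}}

```text
t: 19.1
eef_pos: [0.4751, -0.1008, 0.2503]
tool_rot: [-0.0, -0.05, 0.999, 0.0]
contact_force: [-0.4, 0.8, -3.5]
gripper_width: 0.196
grasp_force: 58.9
```

{"api": "servo_tool", "payload": {"motion": [[[0,0,0,-0.3,0],[0,0,0,-0.5,0],[0,0,0,-0.6,0],[0,0,0,-0.6,0],[0,0,0,-0.5,0],[0,0,0,-0.3,0],[0,0,0,-0.15,0],[0,0,0,-0.1,0],[0,0,0,0,0]]]}}

```text
t: 20.0
eef_pos: [0.4756, -0.1001, 0.1285]
tool_rot: [0.0, -0.051, 0.999, 0.0]
contact_force: [0.5, -0.1, -2.9]
gripper_width: 0.197
grasp_force: 58.8
```

{"api": "servo_tool", "payload": {"motion": [[[0,0,0,-0.06,0],[0,0,0,-0.06,0],[0,0,0,0,0]]]}}

```text
t: 20.3
eef_pos: [0.4759, -0.1004, 0.1242]
tool_rot: [0.001, -0.051, 0.999, -0.0]
contact_force: [0.2, -0.3, -1.8]
gripper_width: 0.198
grasp_force: 59.3
```

{"api": "servo_tool", "payload": {"motion": [[[0,0,0,-0.04,0],[0,0,0,0,0]]]}}

```text
t: 20.5
eef_pos: [0.476, -0.1004, 0.1238]
tool_rot: [0.001, -0.05, 0.999, 0.0]
contact_force: [-5.2, 1.7, 15.3]
gripper_width: 0.203
grasp_force: 61.8
```

{"api": "servo_tool", "payload": {"motion": [[[0.7,0,0,0.02,0],[0.7,0,0,0,0],[0.7,0,0,0,0],[0.7,0,0,0.3,0],[0.7,0,0,0.8,0],[0.7,0,0,0.8,-0.7],[0.7,0,0,0.8,-0.9],[0.7,0,0,0.6,-0.9]]]}}

```text
t: 21.3
eef_pos: [0.4757, -0.1006, 0.2576]
tool_rot: [0.001, 0.102, 0.995, 0.0]
contact_force: [0.5, 0.1, 0.1]
gripper_width: 0.699
grasp_force: 0.0
```

Run:
```python
from h import *
(t,tc),(s,_)=cloud()
for x in (t,s):
    for lo,hi in((.02,.045),(.055,.075)):
        k=near(x,(.487,.222),.045,lo,hi); print('garlic',lo,len(k),k.mean(0).round(4),circ(k,.03 if lo<.05 else .015,(.487,.222)))
    k=near(x,(.485,.333),.05,.058,.072); print('tin',len(k),circ(k[k[:,2]>.06],.02,(.485,.33)),k.mean(0),(k.min(0)+k.max(0))/2)
    k=near(x,(.52,.277),.17,.025,.057);k=k[(abs(k[:,0]-.52)<.125)]; print('crate',len(k),cv2.minAreaRect((k[:,:2]*1000).astype(np.float32)))
    k=near(x,(.52,.277),.17,.031,.038); print('walls',len(k),cv2.minAreaRect((k[:,:2]*1000).astype(np.float32)))
    k=near(x,(.48,-.1),.16,.08,.094); print('tray',len(k),cv2.minAreaRect((k[:,:2]*1000).astype(np.float32)),k[:,2].mean())
k=near(t,(.423,-.396),.075,.010,.02);u=(k[:,:2]*1000).astype(np.float32); print('board',cv2.minAreaRect(u),circ(k[np.hypot(*(k[:,:2]-k[:,:2].mean(0)).T)>.065],.075,(.423,-.396)))
save(np.load('last_top.npz')['im'],'t3.png',(130,140,430,365),2.6)
```

```text
garlic 0.02 90 [0.4871 0.213  0.0386] [0.4983 0.2275]
garlic 0.055 36 [0.495  0.2233 0.0592] [0.4829 0.2276]
tin 438 [0.4852 0.3301] [0.48597954 0.33036881 0.06451427] [0.48652146 0.3302393  0.06502748]
crate 1118 ((517.82958984375, 304.05767822265625), (202.05259704589844, 283.6614685058594), 5.619233131408691)
walls 429 ((551.5054321289062, 307.3162841796875), (267.6214294433594, 282.04351806640625), 5.887197017669678)
tray 233 ((474.15069580078125, -103.14559936523438), (179.89012145996094, 208.7111358642578), 6.326874256134033) 0.0874028677650724
garlic 0.02 131 [0.4827 0.2383 0.0363] [0.4955 0.2197]
garlic 0.055 28 [0.4899 0.2272 0.0594] [0.495  0.2138]
tin 120 [0.473  0.3261] [0.4643785  0.32289812 0.06416558] [0.46964599 0.32602787 0.06380493]
crate 1126 ((520.3563232421875, 263.2893371582031), (203.1549072265625, 267.556884765625), 5.745537757873535)
walls 453 ((554.1954345703125, 267.552490234375), (269.87091064453125, 265.77801513671875), 6.358806133270264)
tray 325 ((510.0475158691406, -96.92027282714844), (251.7327880859375, 216.03103637695312), 5.439645767211914) 0.08701569029837161
board ((423.78521728515625, -395.2473449707031), (144.53125, 148.21458435058594), 22.772977828979492) [ 0.4235 -0.3962]
```

View pics/t3.png

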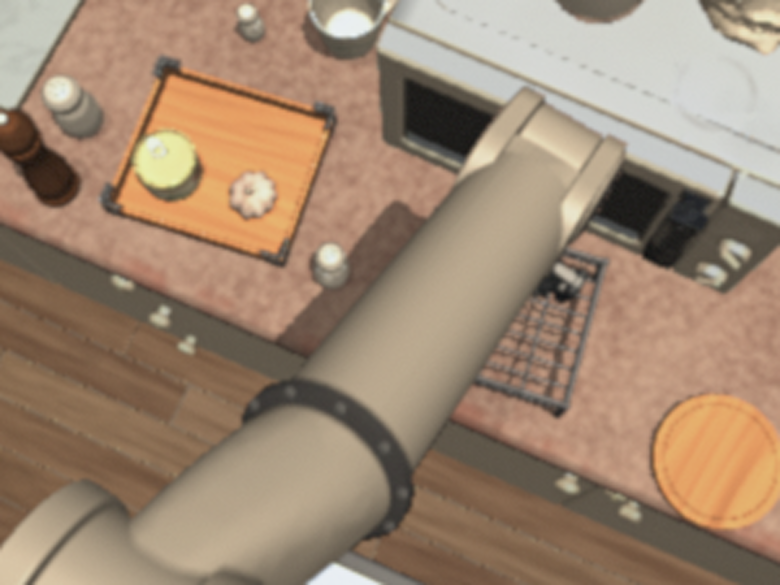

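The top view shows the open crate with the tin at (167,162) and the garlic at (253,194). The shaker is at (330,263), and the tray stands on the worktop at (540,330).

{"api": "servo_tool", "payload": {"motion": [[[0.85,0.04,0.74,0,-0.96],[0.85,0.04,0.74,0,-0.96],[0.85,0.04,0.74,0,-0.96],[0.85,0.04,0.74,0,-0.96],[0.85,0.04,0.74,0,-0.96],[0.85,0.04,0.74,0,-0.96],[0.85,0.04,0.74,0,-0.96],[0.85,0.04,0.74,0,-0.96],[0.85,0.04,0.74,0,-0.96],[0.85,0.04,0.74,0,-0.96],[0.85,0.03,0.74,0,-0.96],[0.85,0,0,-0.8,0],[0.85,0,0,-0.9,0],[0.85,0,0,-0.9,0],[0.85,0,0,-0.9,0],[0.85,0,0,-0.6,0],[0.85,0,0,0,0]]], "newtons": 20}}

```text
t: 23.1
eef_pos: [0.4899, 0.224, 0.0876]
tool_rot: [-0.001, 0.669, 0.744, -0.004]
contact_force: [0.3, 0.5, -0.4]
gripper_width: 0.848
grasp_force: 0.0
```

{"api": "servo_tool", "payload": {"motion": [[[0.85,0.07,0.02,-0.6,0],[0.85,0,0,-0.5,0],[0.85,0,0,-0.2,0],[0.85,0,0,0,0],[0.3,0,0,0,0],[0.3,0,0,0,0],[0.3,0,0,0,0],[0.3,0,0,0,0],[0.3,0,0,0,0],[0.3,0,0,0,0],[0.3,0,0,0,0]]], "newtons": 20}}

```text
t: 24.2
eef_pos: [0.496, 0.2264, 0.0405]
tool_rot: [0.0, 0.669, 0.743, 0.001]
contact_force: [-1.8, -0.9, 6.5]
gripper_width: 0.664
grasp_force: 20.9
```

{"api": "servo_tool", "payload": {"motion": [[[0.3,0,0,0.4,0],[0.3,0,0,0.8,0],[0.3,0,0,0.9,0],[0.3,0,0,0.9,0],[0.3,0,0,0.8,0],[0.3,0,0,0.6,0],[0.3,0,-0.4,0.1,0],[0.3,0,-0.8,0,0],[0.3,0,-0.9,0,0],[0.3,0,-0.9,0,0],[0.3,0,-0.9,0,0],[0.3,0,-0.9,0,0],[0.3,0,-0.9,0,0],[0.3,0,-0.9,0,0],[0.3,0,-0.9,0,0]]]}}

```text
t: 25.7
eef_pos: [0.4941, -0.0761, 0.2185]
tool_rot: [-0.0, 0.669, 0.743, -0.0]
contact_force: [1.4, 0.2, -0.6]
gripper_width: 0.667
grasp_force: 21.6
```

{"api": "servo_tool", "payload": {"motion": [[[0.3,-0.2,-0.9,0,0],[0.3,-0.2,-0.9,0,0],[0.3,-0.2,-0.9,0,0],[0.3,-0.2,-0.9,0,0],[0.3,-0.2,-0.9,0,0],[0.3,-0.2,-0.9,0,0],[0.3,-0.2,-0.9,0,0],[0.3,-0.2,-0.8,0,0],[0.3,-0.2,-0.6,0,0],[0.3,0,-0.4,-0.3,0],[0.3,0,0,-0.7,0],[0.3,0,0,-0.8,0],[0.3,0,0,-0.8,0],[0.3,0,0,-0.6,0],[0.3,0,0,-0.4,0],[0.3,0,0,-0.2,0],[0.3,0,0,0,0]]]}}

```text
t: 27.4
eef_pos: [0.4226, -0.3979, 0.0663]
tool_rot: [-0.001, 0.669, 0.743, -0.0]
contact_force: [-0.5, 0.5, 0.2]
gripper_width: 0.662
grasp_force: 21.6
```

{"api": "servo_tool", "payload": {"motion": [[[0.3,0,0,-0.25,0],[0.3,0,0,-0.15,0],[0.3,0,0,-0.08,0],[0.3,0,0,0,0]]]}}

```text
t: 27.8
eef_pos: [0.4235, -0.3979, 0.0478]
tool_rot: [0.0, 0.669, 0.743, 0.0]
contact_force: [-0.3, 0.0, 0.5]
gripper_width: 0.663
grasp_force: 21.6
```

{"api": "servo_tool", "payload": {"motion": [[[0.3,0,0,-0.04,0],[0.3,0,0,0,0],[0.9,0,0,0,0],[0.9,0,0,0,0],[0.9,0,0,0,0],[0.9,0,0,0.2,0],[0.9,0,0,0.7,0],[0.9,0,0,0.9,0],[0.9,0,0,0.9,0],[0.9,0,0,0.9,0],[0.9,0,0,0.9,0],[0.9,0,0,0.5,0],[0.9,0,0.8,0,0],[0.9,0,0.8,0,0],[0.9,0.1,0.8,0,0],[0.9,0.1,0.8,0,0]]]}}

```text
t: 29.4
eef_pos: [0.431, -0.2688, 0.2466]
tool_rot: [0.0, 0.669, 0.743, 0.0]
contact_force: [1.1, 0.5, -0.1]
gripper_width: 0.899
grasp_force: 0.0
```

Run:
```python
from h import *
o=bot.get_obs();print(o['eef_pos'].round(4),o['tool_rot'].round(3))
(t,tc),(s,_)=cloud()
for x in (t,s):
    k=near(x,(.423,-.396),.07,.025,.09); print('garlic',len(k),k.mean(0).round(4),k[:,2].max())
    k=near(x,(.477,-.1),.06,.115,.14); k=k[abs(k[:,1]+.1)<.02]; print('bar',len(k),k.mean(0) if len(k) else '',cv2.minAreaRect((k[:,:2]*1000).astype(np.float32)) if len(k)>9 else '')
```

```text
[ 0.431  -0.2688  0.2466] [0.    0.669 0.743 0.   ]
garlic 322 [ 0.4223 -0.3977  0.054 ] 0.0768894327512013
bar 201 [ 0.47340934 -0.10191041  0.12832174] ((475.62640380859375, -101.73291778564453), (90.22502136230469, 17.7718505859375), 5.957034111022949)
garlic 147 [ 0.4183 -0.3857  0.0475] 0.07250205598046622
bar 142 [ 0.47169768 -0.09588589  0.12433744] ((472.9722595214844, -97.64833068847656), (90.22708892822266, 24.643728256225586), 7.615368843078613)
```

{"api": "servo_tool", "payload": {"motion": [[[0.7,0.08,0.3,0,0.931],[0.7,0.08,0.3,0,0.931],[0.7,0.08,0.3,0,0.931],[0.7,0.08,0.3,0,0.931],[0.7,0.08,0.3,0,0.931],[0.7,0.08,0.3,0,0.931],[0.7,0.08,0.3,0,0.931],[0.7,0.08,0.3,0,0.931],[0.7,0.08,0.3,0,0.931],[0.7,0.08,0.3,0,0.931],[0.7,0.08,0.3,0,0.931],[0.7,0.08,0.3,0,0.931],[0.7,0.08,0.3,0,0.931],[0.7,0.08,0.3,0,0.931],[0.7,0,0,-0.6,0],[0.7,0,0,-0.6,0],[0.7,0,0,0,0],[0.7,0,0,0,0]]]}}

```text
t: 31.3
eef_pos: [0.4761, -0.1026, 0.1985]
tool_rot: [-0.0, -0.049, 0.999, -0.0]
contact_force: [-0.4, -0.2, 0.2]
gripper_width: 0.698
grasp_force: 0.0
```

{"api": "servo_tool", "payload": {"motion": [[[0.7,0,0.05,-0.7,0.03],[0.7,0,0,-0.7,0],[0.7,0,0,-0.47,0],[0.7,0,0,0,0],[0,0,0,0,0],[0,0,0,0,0],[0,0,0,0,0],[0,0,0,0,0],[0,0,0,0,0],[0,0,0,0,0],[0,0,0,0,0],[0,0,0,0,0]]], "newtons": 60}}

```text
t: 32.5
eef_pos: [0.4772, -0.0996, 0.1248]
tool_rot: [0.001, -0.051, 0.999, 0.0]
contact_force: [-1.2, 2.1, 6.5]
gripper_width: 0.2
grasp_force: 59.2
```

{"api": "servo_tool", "payload": {"motion": [[[0,0,0,0.2,0],[0,0,0,0.3,0],[0,0,0,0.4,0],[0,0,0,0.5,0],[0,0,0,0.5,0],[0,0,0,0.5,0],[0,0,0,0.5,0],[0,0,0,0.2,0],[0,0,0,0,0]]]}}

```text
t: 33.4
eef_pos: [0.4766, -0.1, 0.2486]
tool_rot: [0.001, -0.051, 0.999, -0.0]
contact_force: [-0.3, 0.3, -4.1]
gripper_width: 0.199
grasp_force: 59.0
```

{"api": "servo_tool", "payload": {"motion": [[[0,0,0.2,0,0],[0,0,0.4,0,0],[0,0.08,0.6,0,0],[0,0.08,0.6,0,0],[0,0.08,0.6,0,0],[0,0.08,0.6,0,0],[0,0.08,0.6,0,0],[0,0.08,0.6,0,0],[0,0.08,0.6,0,0],[0,0.08,0.6,0,0],[0,0.08,0.6,0,0],[0,0.08,0.6,0,0],[0,0.08,0.6,0,0],[0,0.08,0.6,0,0],[0,0.08,0.6,0,0],[0,0.07,0.6,0,0],[0,0,0.3,0,0],[0,0,0.15,0,0],[0,0,0,0,0],[0,0,0,0,0]]]}}

```text
t: 35.4
eef_pos: [0.5205, 0.2767, 0.247]
tool_rot: [-0.0, -0.05, 0.999, -0.001]
contact_force: [0.4, -1.0, -3.5]
gripper_width: 0.197
grasp_force: 58.9
```

{"api": "servo_tool", "payload": {"motion": [[[0,0.02,0.03,-0.3,0],[0,0,0,-0.5,0],[0,0,0,-0.5,0],[0,0,0,-0.3,0],[0,0,0,-0.1,0],[0,0,0,0,0],[0,0,0,0,0]]]}}

```text
t: 36.1
eef_pos: [0.5219, 0.2795, 0.1801]
tool_rot: [0.001, -0.051, 0.999, 0.0]
contact_force: [-0.4, 0.5, -2.4]
gripper_width: 0.199
grasp_force: 58.8
```

{"api": "servo_tool", "payload": {"motion": [[[0,0,0,-0.2,0],[0,0,0,-0.2,0],[0,0,0,-0.1,0],[0,0,0,0,0],[0,0,0,0,0]]]}}

```text
t: 36.6
eef_pos: [0.5213, 0.2793, 0.1592]
tool_rot: [-0.0, -0.051, 0.999, -0.0]
contact_force: [0.3, -0.5, -3.5]
gripper_width: 0.196
grasp_force: 58.9
```

{"api": "servo_tool", "payload": {"motion": [[[0,0,-0.02,-0.15,0],[0,0,0,-0.15,0],[0,0,0,-0.15,0],[0,0,0,-0.12,0],[0,0,0,0,0],[0,0,0,0,0]]]}}

```text
t: 37.2
eef_pos: [0.5213, 0.2785, 0.1363]
tool_rot: [-0.0, -0.051, 0.999, -0.0]
contact_force: [-0.5, -0.1, -4.0]
gripper_width: 0.194
grasp_force: 58.8
```

{"api": "servo_tool", "payload": {"motion": [[[0,0,0,-0.06,0],[0,0,0,-0.04,0],[0,0,0,0,0],[0,0,0,0,0]]]}}

```text
t: 37.6
eef_pos: [0.5215, 0.2787, 0.133]
tool_rot: [0.0, -0.051, 0.999, 0.0]
contact_force: [-0.9, -0.4, 2.0]
gripper_width: 0.195
grasp_force: 59.6
```

{"api": "servo_tool", "payload": {"motion": [[[0,0,0,-0.03,0],[0,0,0,0,0],[0.7,0,0,0.03,0],[0.7,0,0,0,0],[0.7,0,0,0,0],[0.7,0,0,0,0],[0.7,0,0,0.4,0],[0.7,0,0,0.8,0],[0.7,0,0,0.9,0],[0.7,0,0,0.9,0]]]}}

```text
t: 38.6
eef_pos: [0.5211, 0.2783, 0.2534]
tool_rot: [-0.0, -0.051, 0.999, -0.0]
contact_force: [0.8, 0.6, 0.2]
gripper_width: 0.7
grasp_force: 0.0
```

{"api": "servo_tool", "payload": {"motion": [[[0.9,-0.3,-0.6,0,-1],[0.9,-0.3,-0.6,0,-1],[0.9,-0.3,-0.6,0,-1],[0.9,-0.3,-0.6,0,-1],[0.9,-0.3,-0.6,0,-1],[0.9,-0.3,-0.6,0,-1],[0.9,0,-0.5,0,-1],[0.9,0,-0.3,0,-1],[0.9,0,0,0,-1],[0.9,0,0,0,-1],[0.9,0,0,0,-1],[0.9,0,0,0,-1],[0.9,0,0,0,-1],[0.9,0,0,0,-0.1],[0.9,0,0,0,0]]]}}

```text
t: 40.1
eef_pos: [0.4493, 0.1025, 0.2525]
tool_rot: [0.0, 0.67, 0.743, -0.0]
contact_force: [0.5, 0.3, -0.2]
gripper_width: 0.901
grasp_force: 0.0
```

Run:
```python
from h import *
o=bot.get_obs();print(o['eef_pos'].round(4),o['tool_rot'].round(3))
(t,tc),(s,_)=cloud()
for x in (t,s):
    k=near(x,(.452,.099),.035,.02,.066); print('shbody',len(k),circ(k,.022,(.452,.099)) if len(k)>5 else '')
    k=near(x,(.52,.276),.055,.131,.142); k=k[abs(k[:,1]-.276)<.02]
    if len(k)>20: print(' bar',cv2.minAreaRect((k[:,:2]*1000).astype(np.float32)),k.mean(0))
    k=near(x,(.52,.277),.16,.088,.1)
    print(' rail',len(k),cv2.minAreaRect((k[:,:2]*1000).astype(np.float32)),k[:,2].mean())
    k=near(x,(.422,.46),.05,.165,.2); print('mill',circ(k,.0255,(.42,.46)))
save(np.load('last_scene.npz')['im'],'s4.png',(150,150,400,330),3.2)
save(np.load('last_top.npz')['im'],'t4.png',(130,120,330,270),4)
```

```text
[0.4493 0.1025 0.2525] [ 0.     0.67   0.743 -0.   ]
shbody 83 [0.4534 0.1006]
 bar ((503.9363708496094, 279.9234313964844), (63.327083587646484, 13.864940643310547), 13.523591995239258) [0.4962952 0.2772398 0.1367377]
 rail 209 ((513.606201171875, 333.0116882324219), (176.74185180664062, 96.96465301513672), 7.419325351715088) 0.09500980865179008
mill [0.422  0.4608]
shbody 160 [0.4496 0.0961]
 bar ((516.2440795898438, 281.0608215332031), (88.4483642578125, 21.721181869506836), 6.417745113372803) [0.51498065 0.28147473 0.13587198]
 rail 389 ((518.2161254882812, 278.23248291015625), (179.36370849609375, 214.05604553222656), 5.681474685668945) 0.09463366402366245
mill [0.4209 0.457 ]
```

View pics/s4.png

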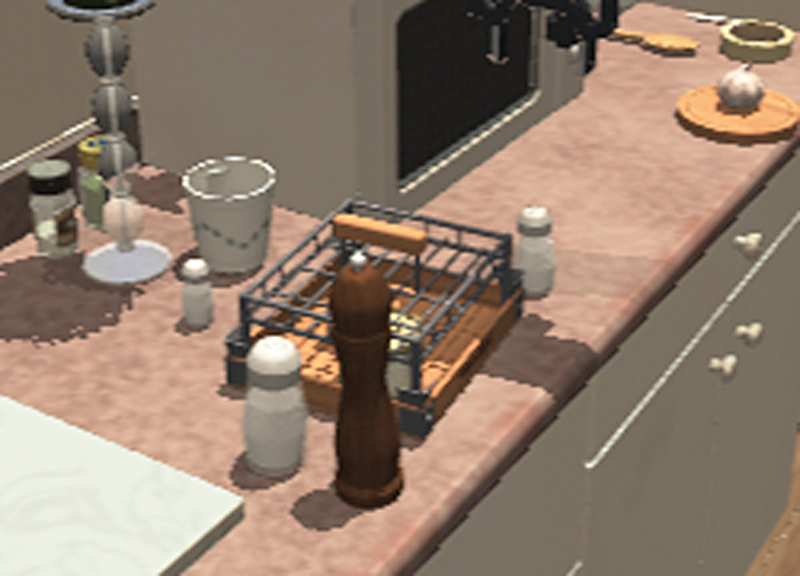

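The tray is seated with its legs in the guides, the garlic sits on the board at (742,90), and the shaker is at (535,250) and the mill at (368,380), both upright.

{"api": "servo_tool", "payload": {"motion": [[[0.9,0,-0.06,-0.8,0],[0.9,0,0,-0.9,0],[0.9,0,0,-0.9,0],[0.9,0,0,-0.9,0],[0.9,0,0,-0.8,0],[0.9,0,0,-0.45,0],[0.9,0,0,-0.2,0],[0.9,0,0,0,0],[0.3,0,0,0,0],[0.3,0,0,0,0],[0.3,0,0,0,0],[0.3,0,0,0,0],[0.3,0,0,0,0],[0.3,0,0,0,0],[0.3,0,0,0,0]]], "newtons": 25}}

```text
t: 41.7
eef_pos: [0.4502, 0.1004, 0.0558]
tool_rot: [0.0, 0.671, 0.742, 0.001]
contact_force: [-0.7, -0.2, 7.0]
gripper_width: 0.454
grasp_force: 24.5
```

{"api": "servo_tool", "payload": {"motion": [[[0.3,0,0,0.3,0],[0.3,0,0,0.7,0],[0.3,0,0,0.8,0],[0.3,0,0,0.8,0],[0.3,0,0,0.5,0],[0.3,0,0,0.2,0],[0.3,0.3,0.3,0,0],[0.3,0.5,0.6,0,0],[0.3,0.5,0.6,0,0],[0.3,0.5,0.6,0,0],[0.3,0.5,0.6,0,0],[0.3,0.4,0.4,0,0],[0.3,0.19,0.2,0,0],[0.3,0,0,-0.4,0],[0.3,0,0,-0.5,0],[0.3,0,0,-0.2,0],[0.3,0,0,0,0],[0.3,0,0,0,0]]]}}

```text
t: 43.5
eef_pos: [0.565, 0.2318, 0.143]
tool_rot: [0.0, 0.671, 0.742, 0.0]
contact_force: [0.4, -0.1, -0.9]
gripper_width: 0.454
grasp_force: 25.2
```

{"api": "servo_tool", "payload": {"motion": [[[0.3,0.01,0.01,-0.15,0],[0.3,0,0,-0.08,0],[0.3,0,0,-0.03,0],[0.3,0,0,0,0],[0.3,0,0,0,0]]]}}

```text
t: 44.0
eef_pos: [0.5654, 0.2325, 0.1322]
tool_rot: [0.0, 0.671, 0.742, 0.0]
contact_force: [-0.3, -0.7, -1.2]
gripper_width: 0.453
grasp_force: 25.2
```

{"api": "servo_tool", "payload": {"motion": [[[0.3,0,0,-0.03,0],[0.3,0,0,0,0],[0.3,0,0,0,0]]]}}

```text
t: 44.3
eef_pos: [0.5657, 0.2326, 0.1315]
tool_rot: [0.0, 0.671, 0.742, 0.0]
contact_force: [-0.0, -0.9, 4.8]
gripper_width: 0.454
grasp_force: 26.0
```

{"api": "servo_tool", "payload": {"motion": [[[0.8,0,0,0.02,0],[0.8,0,0,0,0],[0.8,0,0,0,0],[0.8,0,0,0.5,0],[0.8,0,0,0.9,0],[0.8,0,0,0.9,0],[0.8,0,0,0.9,0],[1,0,0,0.9,0],[1,-0.5,0.8,0.1,0],[1,-0.5,0.8,0,0],[1,-0.5,0.8,0,0],[1,-0.5,0.8,0,0],[1,-0.5,0.8,0,0],[1,-0.5,0.8,0,0],[1,-0.5,0.8,0,0],[1,-0.13,0.08,0,0],[1,0,0,0,0]]]}}

```text
t: 46.0
eef_pos: [0.4186, 0.4609, 0.2992]
tool_rot: [-0.0, 0.669, 0.743, -0.0]
contact_force: [0.6, -0.2, -0.4]
gripper_width: 1.003
grasp_force: 0.0
```

{"api": "servo_tool", "payload": {"motion": [[[1,0.04,-0.03,-0.7,0],[1,0,0,-0.8,0],[1,0,0,-0.8,0],[1,0,0,-0.44,0],[1,0,0,-0.2,0],[1,0,0,0,0],[0.4,0,0,0,0],[0.4,0,0,0,0],[0.4,0,0,0,0],[0.4,0,0,0,0],[0.4,0,0,0,0],[0.4,0,0,0,0],[0.4,0,0,0,0]]], "newtons": 30}}

```text
t: 47.3
eef_pos: [0.4223, 0.4594, 0.1837]
tool_rot: [-0.0, 0.671, 0.742, 0.001]
contact_force: [-0.1, -1.0, 5.9]
gripper_width: 0.557
grasp_force: 30.8
```

{"api": "servo_tool", "payload": {"motion": [[[0.4,0,0,0.3,0],[0.4,0,0,0.6,0],[0.4,0,0,0.8,0],[0.4,0,0,0.8,0],[0.4,0,0,0.8,0],[0.4,0,0,0.6,0],[0.4,0,0,0.3,0],[0.4,0.2,-0.18,0,0],[0.4,0.42,-0.37,0,0],[0.4,0.42,-0.37,0,0],[0.4,0.42,-0.37,0,0],[0.4,0.42,-0.37,0,0],[0.4,0.42,-0.37,0,0],[0.4,0.42,-0.37,0,0],[0.4,0.42,-0.37,0,0],[0.4,0.2,-0.21,0,0],[0.4,0,0,0,0],[0.4,0,0,0,0]]]}}

```text
t: 49.1
eef_pos: [0.5546, 0.3397, 0.3493]
tool_rot: [-0.001, 0.671, 0.742, -0.001]
contact_force: [-0.8, 0.4, -1.5]
gripper_width: 0.561
grasp_force: 31.5
```

{"api": "servo_tool", "payload": {"motion": [[[0.4,0,0,-0.4,0],[0.4,0,0,-0.6,0],[0.4,0,0,-0.6,0],[0.4,0,0,-0.35,0],[0.4,0,0,-0.15,0],[0.4,0,0,-0.06,0],[0.4,0,0,0,0],[0.4,0,0,0,0]]]}}

```text
t: 49.9
eef_pos: [0.5558, 0.3397, 0.2649]
tool_rot: [0.0, 0.671, 0.742, 0.001]
contact_force: [0.0, -0.5, -1.4]
gripper_width: 0.562
grasp_force: 31.5
```

{"api": "servo_tool", "payload": {"motion": [[[0.4,0,0,-0.07,0],[0.4,0,0,-0.04,0],[0.4,0,0,0,0],[0.4,0,0,0,0]]]}}

```text
t: 50.3
eef_pos: [0.5555, 0.3393, 0.2596]
tool_rot: [0.0, 0.671, 0.742, 0.0]
contact_force: [0.0, -0.8, -1.0]
gripper_width: 0.56
grasp_force: 31.6
```

{"api": "servo_tool", "payload": {"motion": [[[0.4,0,0,-0.03,0],[0.4,0,0,0,0],[0.4,0,0,0,0]]]}}

```text
t: 50.6
eef_pos: [0.5557, 0.3397, 0.2594]
tool_rot: [0.0, 0.671, 0.742, 0.001]
contact_force: [-0.9, 0.0, 5.5]
gripper_width: 0.56
grasp_force: 31.9
```

{"api": "servo_tool", "payload": {"motion": [[[0.4,0,0,0.02,0],[1,0,0,0,0],[1,0,0,0,0],[1,0,0,0,0],[1,0,0,0.4,0],[1,0,0,0.8,0],[1,0,0,0.9,0],[1,0,0,0.9,0],[1,-0.3,-0.8,0,0],[1,-0.3,-0.8,0,0],[1,-0.3,-0.8,0,0],[1,-0.3,-0.8,0,0],[1,0,-0.8,0,0],[1,0,-0.8,0,0],[1,0,-0.8,0,0],[1,0,-0.8,0,0],[1,0,-0.8,0,0],[1,0,0,0,0],[1,0,0,0,0]]]}}

```text
t: 52.5
eef_pos: [0.5073, 0.0508, 0.379]
tool_rot: [-0.0, 0.671, 0.741, 0.0]
contact_force: [0.9, -0.1, 0.3]
gripper_width: 0.996
grasp_force: 0.0
```

Run:
```python
from h import *
o=bot.get_obs();print(o['eef_pos'].round(4),o['t'])
(t,tc),(s,_)=cloud()
for nm,x in(('top',t),('scene',s)):
    print(nm)
    k=near(x,(.545,.34),.05,.25,.27); print(' head',len(k),circ(k,.0255,k.mean(0)[:2]))
    k=near(x,(.545,.34),.05,.10,.22); print(' body',len(k),circ(k,.027,(.545,.335)))
    k=near(x,(.564,.228),.035,.155,.18); print(' cap',len(k),k.mean(0).round(4),k[:,2].max())
    k=near(x,(.564,.228),.04,.09,.138); print(' shbody',len(k),circ(k,.022,(.56,.228)))
    k=near(x,(.423,-.396),.07,.025,.09); print('garlic',len(k),k.mean(0).round(4),k[:,2].max())
    k=near(x,(.51,.275),.16,.088,.1); k=k[~((np.hypot(k[:,0]-.545,k[:,1]-.335)<.04)|(np.hypot(k[:,0]-.56,k[:,1]-.228)<.035))]
    print(' rail',len(k),cv2.minAreaRect((k[:,:2]*1000).astype(np.float32)),k[:,2].mean())
    k=near(x,(.48,.33),.05,.058,.07); print(' tin',len(k),k.mean(0).round(3))
save(np.load('last_top.npz')['im'],'t5.png',(140,120,300,250),5)
```

```text
[0.5073 0.0508 0.379 ] 52.5
top
 head 100 [0.5548 0.3396]
 body 312 [0.5548 0.341 ]
 cap 30 [0.5653 0.238  0.1638] 0.16882915512207575
 shbody 7 [0.5711 0.2309]
garlic 322 [ 0.4221 -0.3979  0.0539] 0.0754492213575606
 rail 226 ((515.7254638671875, 314.2650451660156), (179.25221252441406, 133.85044860839844), 5.533728122711182) 0.09516394673403343
 tin 324 [0.485 0.333 0.064]
scene
 head 138 [0.5534 0.3382]
 body 622 [0.5522 0.3332]
 cap 58 [0.5626 0.2368 0.1618] 0.16943550802999652
 shbody 97 [0.5675 0.2282]
garlic 144 [ 0.4182 -0.3854  0.0482] 0.07332485796367405
 rail 360 ((518.626953125, 279.67437744140625), (181.427490234375, 211.21878051757812), 5.770208358764648) 0.0944615705185636
 tin 181 [0.484 0.333 0.064]
```

View pics/t5.png

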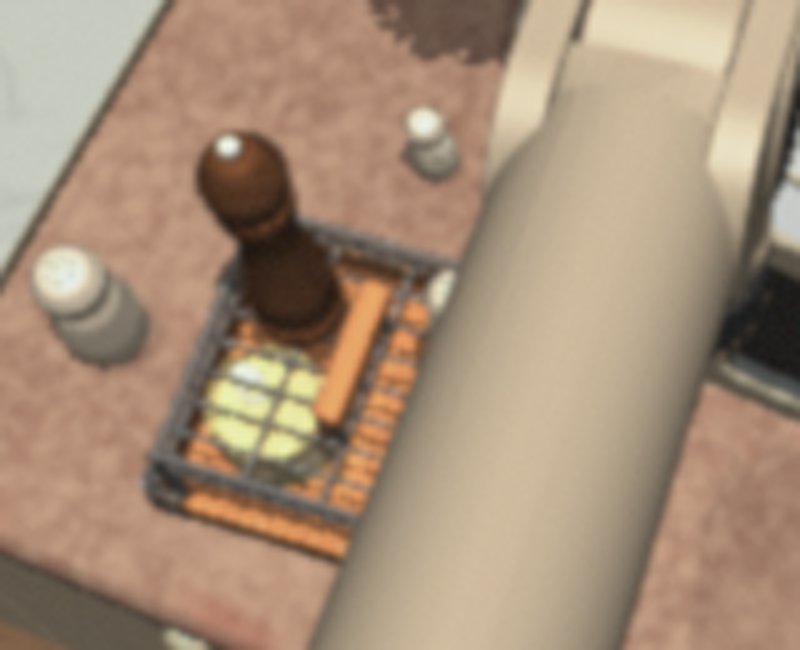

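The mill (head at 240,180) and the tray sit at the same pixels as at the start, the tin hasn't moved, and the shaker is within about 3 mm of its start by the scene camera. I'll hand it in.

```bash
python3 -c "
from station import bot
print(bot.hand_in())"
```

```text
the job is handed in; nothing more can be done
None
```

I handed the job in at about 52 s of the 147 s allowed. The garlic is on the board, the tray is back in the crate, and the mill and shaker stand upright on it within about 3 mm of where they began. The tin has not moved; I didn't measure the mug, but nothing touched it. The hand-in returned no verdict, so I don't have the judged result.

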